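# Clip the seed tray's lid and slide it into the grow rack

## Task

Press both orange clips of the seed tray fully down to lock its clear lid, then take the tray by its green handle and set it onto the lowest free pair of rails of the white rack. Let go while the tray rests on the rails and is still a few centimetres short of home, then push it fully home against the stop at the back. Leave the other trays and the drink cans where they stand.

Things in the scene. Friction and masses are not known exactly. Their poses are not given: they have to be found in the camera images.
- tray: Seed tray to load, loose, 240 g: flat black sheet 180 (x) x 230 (y) x 4 mm with a clear-lidded box on it (145 mm wide, y -50 to +112 mm, top 36 mm above the underside). Origin: centre of its underside; z up. The +y end, the nose, enters the rack first; the green handle is at the -y end. Its 17 mm wide side margins rest on the rails. Starts on the table, nose roughly towards the rack.
- handle (a point): Middle of the top edge of the tray's green handle: an upright plate 70 mm wide (tray x), 10 mm thick (tray y), its top 48 mm above the tray's underside; 110 mm from the tray's origin towards -y. A 55 mm gap over the sheet separates it from the box. The tray's weight is centred about 115 mm from it. It stays 55 mm outside the rack when the tray is home.
- clip_left (a joint): Orange snap clip at the middle of the lid's side on the tray's -x side: travel downwards in m, 0 = standing up, 0.006 = fully pressed. It resists with about 4 N and stays where it is left. Starts between 0 and 0.0015.
- clip_right (a joint): The same clip on the tray's +x side.
- clip_left_top (a point): Centre of the top face of the left clip, 26 x 30 mm; at tray x = -58 mm, y = +31 mm, 42 mm above the tray's underside when up and 36 mm (level with the lid) when fully pressed. Moves with the clip.
- clip_right_top (a point): The same point of the right clip, at tray x = +58 mm.
- rack: White grow rack, fixed, light bar over its top; 224 (x) x 170 (y) x 254 mm. Origin: centre of its foot; z up. Open at the -y end, where trays enter along +y, and between its sides. Three pairs of rails, y -85 to +85 mm; ledges from x = 77 to 97 mm each side, upright guides 192 mm apart, 14 mm high. Stop bar behind each pair at y = +85 mm: a tray fully home has its origin at rack y = -30 mm.
- rails_low (a point): Middle between the lowest pair of rails, at the height of their top faces, 50 mm above the counter (over the rack's origin).
- rails_mid (a point): The same for the middle pair, 115 mm above the counter.
- rails_top (a point): The same for the top pair, 180 mm above the counter; always empty in this rack, but never the lowest free pair.
- rack2: A second rack of the same shape in blue, unlit, fixed 300 mm beyond the white one (rack +y). Not used; only takes up room.
- seedlings_low: An open terracotta-coloured seedling tray, 180 x 160 x 28 mm, 450 g, resting on the lowest pair of rails of one of the two racks (which rack varies). Origin: centre of its underside. If it is in the white rack, the lowest free pair there is the middle one.
- seedlings_mid: The same kind of seedling tray, resting on the middle pair of rails of the other rack. If it is in the white rack, the lowest free pair there is the lowest one.
- can_red: Drink can, red, 66 mm diameter, 122 mm high, standing; origin at the centre of its foot.
- can_yellow: Drink can, yellow, same size; origin at the centre of its foot.

How it is judged (in metres and radians):
On the way, in this order (a step that is already met when the one before it is completed fails the run):
1. both orange clips are fully pressed, the tray not yet in the rack (value of joint each of clip_left, clip_right above 0.0048 m and y of tray in the frame of rack below -0.16 m), for 0.1 s.
2. the tray rests on the lowest free pair of rails, let go, part of the way in (15 to 80 mm short of home) (((horizontal distance between seedlings_low and rack below 0.06 m and z of tray in the frame of rails_mid between -0.006 and 0.007 m) or (horizontal distance between seedlings_mid and rack below 0.06 m and z of tray in the frame of rails_low between -0.006 and 0.007 m)) and angle between the y axis of tray and the y axis of rack, either way round below 0.08 rad and angle between tray's own z axis and vertical below 0.05 rad and x of tray in the frame of rack between -0.012 and 0.012 m and contact force between each of the fingers, the arm and tray below 0.3 N and y of tray in the frame of rack between -0.11 and -0.045 m), for 0.2 s.
At the end, for the whole second after the job is handed in: The tray lies level and at rest on the lowest free pair of rails of the white rack (height within 6 mm, within 12 mm of the rack's middle line and 0.08 rad of its direction), within 7 mm of its back stop, both clips pressed at least 4.8 of 6 mm, and the robot clear of it (((horizontal distance between seedlings_low and rack below 0.06 m and z of tray in the frame of rails_mid between -0.006 and 0.007 m) or (horizontal distance between seedlings_mid and rack below 0.06 m and z of tray in the frame of rails_low between -0.006 and 0.007 m)) and angle between the y axis of tray and the y axis of rack, either way round below 0.08 rad and angle between tray's own z axis and vertical below 0.05 rad and x of tray in the frame of rack between -0.012 and 0.012 m and value of joint each of clip_left, clip_right above 0.0048 m and contact force between each of the fingers, the arm and tray below 0.3 N and y of tray in the frame of rack above -0.037 m and linear speed of tray below 0.01 m/s); the robot touches nothing.
It fails at once if seedlings low is shifted by more than 25 mm or tipped (distance of seedlings_low from where it was at the start of the episode above 0.025 m or angle between seedlings_low's own z axis and vertical above 0.35 rad).
It fails at once if seedlings mid is shifted by more than 25 mm or tipped (distance of seedlings_mid from where it was at the start of the episode above 0.025 m or angle between seedlings_mid's own z axis and vertical above 0.35 rad).
It fails at once if can red is shifted by more than 25 mm or tipped (distance of can_red from where it was at the start of the episode above 0.025 m or angle between can_red's own z axis and vertical above 0.35 rad).
It fails at once if can yellow is shifted by more than 25 mm or tipped (distance of can_yellow from where it was at the start of the episode above 0.025 m or angle between can_yellow's own z axis and vertical above 0.35 rad).
It also fails if it takes over 58 s, if anything falls off the work surface, if the arm or the gripper's body presses on something with over 40 N, if the wrist force passes 120 N, or if a joint passes its speed limit or range.

## Robot

A 6-joint arm with a two-finger parallel gripper is mounted at the origin on the work surface. World frame = base frame: x ahead of the robot, y to its left, z up, the work surface at z = 0. Lengths are in mm, angles in rad, forces in N, time in s.
With the tool pointing down it reaches from about 400 to 925 mm from the base axis. Payload 12.5 kg.
Tool frame: the origin (TCP) lies at the very end of the fingers, on their centre line; the grasp point (between the pads) lies 19 mm behind it; z points along the fingers, y is the line along which they close (so a half turn about z gives the same grasp; the last joint's range is limited). The gripper opens to 95 mm and grips with 3 to 60 N. Pads are 20 mm wide; open, the fingers measure 119 mm over their backs; the gripper's body (75 mm by 180 mm) begins 59 mm behind the grasp point.
Start: joints at [1.121, 0.491, 1.559, -0, 1.092, -0.106], TCP at [210.651, 588.45, 214.661] pointing down, gripper open.
Joint ranges: [-3.1, 3.1], [-0.84, 2.19], [0.05, 2.79], [-1.13, 4.28], [0.06, 2.93], [-2.69, 2.69]. Speed limits (rad/s): [2.22, 2.22, 2.79, 3.14, 3.14, 3.14].

## Interface

Orientations are given as [roll, pitch, yaw] about the fixed x, y, z axes, in that order (R = Rz(yaw) Ry(pitch) Rx(roll)).
In Python, from cell import * gives the robot as it stands.
- The arm moves only by the tool jog_arm, never from a script. Its argument "targets" is a list of rows, each an object with "turn": the turn, a rotation vector about the world's x, y, z in degrees, a list of three; "slide": the shift along the world's x, y, z in mm, a list of three; "claw": the opening in per cent of the stroke, from 0 (shut) to 100 (fully open). In form: [{"turn": [wx, wy, wz], "slide": [x, y, z], "claw": claw}, ...]. A call has 1 to 5 rows; each row shifts and turns the commanded pose from where the row before left it; what a row does not reach is not made up. A row lasts 1/8 s, in which the tool goes at most 62.5 mm and 10.7 degrees, less where a joint would pass 70% of its speed; a pose out of reach is approached as far as the arm can. A call with a gripper value outside its range is refused whole. The fingers move at their own pace and stop on an object; the grip force is fixed at half the most. Time passes only in rows, so rows that do not move let the fingers close. It gives the time, the measured TCP pose, the force, the opening and the grip force at its end, in the units of the state.
- state(): the state, without advancing time (a new reading comes with each control period).
- read_camera(name): name is "side" or "top" or "wrist"; returns a dict with "frame" (384x512x3 uint8, blue, green, red), "mtx" (3x3 intrinsics, pixels), "k1" (the pictures are not rectified: a ray, as slopes to the right and down, at radius r is drawn at 1 + k1 r^2 times it, then the intrinsics apply), "R" (3x3) and "t" (3): a world point X has camera coordinates R X + t. Camera axes: x right, y down, z forward; pixel columns grow to the right and rows downward; lengths in mm; the calibration is good to about 2 mm. A picture is of the moment at which its call begins. There is no depth.
- job_done(): hands the job in; it is judged then, once.
Trained networks look in the newest picture that a camera, given by its name, has taken for a name from the list of things; names that differ only in an ending like _2 or _b are one class to them, and where a whole thing is asked for, a point or a joint stands for the part that bears it (a point fixed in the world has none). Each returns a list of dicts, best first, with "conf" (0 to 1); they miss things now and then, are a little off and sometimes report something else, mostly with a low value. They report only what shows in the picture. A call takes as long as a camera call.
- look_for(query, camera): "xy" ([column, row] in pixels, amid what is visible of it).
The state is a dict: "t": time; "joints": joint angles; "qvel": joint speeds; "tau": joint torques, N m; "eef_pos": TCP position; "tcp_rot": TCP orientation; "ft_force": force on the tool from outside, world axes, zero at the start; "moment": the same for the moment, N m; "opening": opening from 0.0 (shut) to 1.0 (fully open); "grip_force": force on a finger pad.
Only numpy, scipy, OpenCV 4.12 (cv2) and the standard library are available. Lean on these libraries where they do the work, as an engineer would, in place of code of your own. Each camera call takes 0.05 s, during which the arm holds its last target. There are 200 camera calls.

## Working session

There is one attempt and no reset: what is moved stays moved. The work goes in short steps, Python scripts to look and compute and a tool call to move; the robot and the scene stay as the last step left them, time stands still between calls to the robot, and variables do not carry over. Pictures are saved under pics/ and viewed, at most 11 in all, crops included, and the job is handed in when it is done.

Besides the shell and the picture viewer there is one more tool, called after "Emit:" as name([rows], argument=value, ...), one row to a line, values as JSON. jog_arm: Moves the arm, as the interface text tells. Its arguments: {"type":"object","properties":{"targets":{"type":"array","items":{"type":"object","properties":{"turn":{"type":"array","items":{"type":"number"}},"slide":{"type":"array","items":{"type":"number"}},"claw":{"type":"number"}}}}},"required":["targets"]}

```bash
mkdir -p pics
cat > h.py <<'E'
from cell import *
import numpy as np, cv2
def snap(c,fn=None):
    d=read_camera(c)
    if fn: cv2.imwrite('pics/'+fn,d['frame'])
    return d
def ray(d,uv):
    K=np.array(d['mtx']);p=np.linalg.inv(K)@np.array([uv[0],uv[1],1.]);q=p[:2].copy();s=q.copy()
    for _ in range(30): s=q/(1+d['k1']*(s@s))
    R=np.array(d['R']);C=-R.T@np.array(d['t']);return C,R.T@np.array([s[0],s[1],1])
def onz(d,uv,z):
    C,v=ray(d,uv);return C+v*(z-C[2])/v[2]
def proj(d,X):
    c=np.array(d['R'])@np.array(X,float)+np.array(d['t']);s=c[:2]/c[2];s=s*(1+d['k1']*(s@s));K=np.array(d['mtx']);return (K@np.array([*s,1]))[:2]
E
python3 - <<'E'
from h import *
a=[]
for c in ['side','top']:
    d=snap(c); a.append(d['frame']); cv2.imwrite(f'pics/{c}0.png',d['frame'])
    print(c,-np.array(d['R']).T@d['t'],d['mtx'][0],d['k1'])
    for n in ['tray','handle','clip_left','clip_right','rack','rack2','seedlings_low','seedlings_mid','can_red','can_yellow']:
        print(n,[(np.round(r['xy']),round(r['conf'],2)) for r in look_for(n,c)[:3]])
print(state()['t'])
E
```

```text
side [ -48.91782813 -753.19782473  876.85650165] [400.41754545   0.         251.62591317] -0.04101904655842113
tray [(array([281., 307.]), 0.67)]
handle [(array([285., 308.]), 0.9), (array([260., 297.]), 0.26)]
clip_left [(array([260., 294.]), 0.41)]
clip_right [(array([300., 286.]), 0.41)]
rack [(array([206., 171.]), 0.93), (array([187., 136.]), 0.88)]
rack2 [(array([206., 171.]), 0.93), (array([187., 136.]), 0.88)]
seedlings_low [(array([207., 161.]), 0.9), (array([209., 174.]), 0.57), (array([282., 306.]), 0.47)]
seedlings_mid [(array([230., 183.]), 0.8), (array([212., 178.]), 0.48)]
can_red [(array([371., 260.]), 0.74)]
can_yellow [(array([332., 232.]), 0.57)]
top [ 433.01749925  146.92254444 1184.22394104] [390.88473912   0.         257.95662613] -0.11914360896671007
tray [(array([373., 236.]), 0.84)]
handle [(array([372., 236.]), 0.92), (array([386., 138.]), 0.32)]
clip_left []
clip_right [(array([115., 180.]), 0.48), (array([186., 175.]), 0.46)]
rack [(array([ 87., 160.]), 0.84), (array([185., 177.]), 0.62)]
rack2 [(array([ 87., 160.]), 0.84), (array([185., 177.]), 0.62)]
seedlings_low [(array([115., 177.]), 0.81), (array([212., 189.]), 0.51)]
seedlings_mid [(array([209., 188.]), 0.93)]
can_red [(array([385., 136.]), 0.75)]
can_yellow [(array([336., 135.]), 0.78)]
1.1
```

View pics/side0.png

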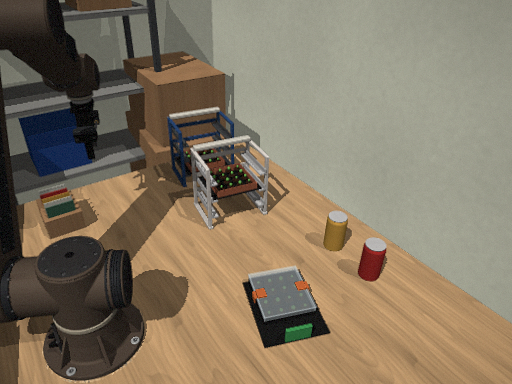

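View pics/top0.png

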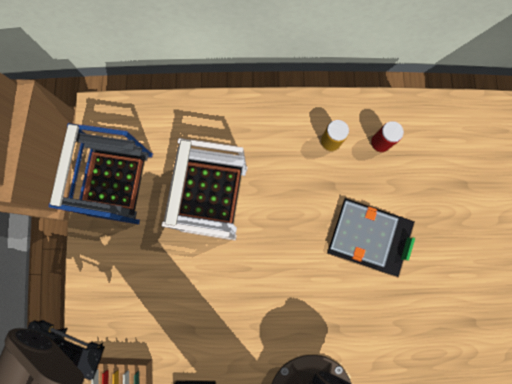

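Side: tray around (285,305), with the green handle at (298,333) and clips at (260,294) and (302,286); white rack at (230,180) holding a seedling tray. Top: tray around (370,237), handle at (409,247), clips at (371,214) and (359,254); white rack at (205,190), with the cans above the tray.

Run:
```python
import cv2,numpy as np
s=cv2.imread('pics/side0.png');t=cv2.imread('pics/top0.png')
def z(im,x,y,w,h,k): return cv2.resize(im[y:y+h,x:x+w],None,fx=k,fy=k,interpolation=cv2.INTER_CUBIC)
o=np.zeros((600,800,3),np.uint8)
a=z(s,180,125,100,100,4);o[:400,:400]=a     # side rack x=180+u/4,y=125+v/4
a=z(t,155,130,100,115,4)[:400+60];o[:460,400:800]=a  # top rack
cv2.imwrite('pics/m1.png',o)
o=np.zeros((600,800,3),np.uint8)
a=z(s,235,255,100,100,4);o[:400,:400]=a
a=z(t,320,185,100,100,4);o[:400,400:800]=a
cv2.imwrite('pics/m2.png',o[:400])
```

```text
(no output)
```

View pics/m1.png

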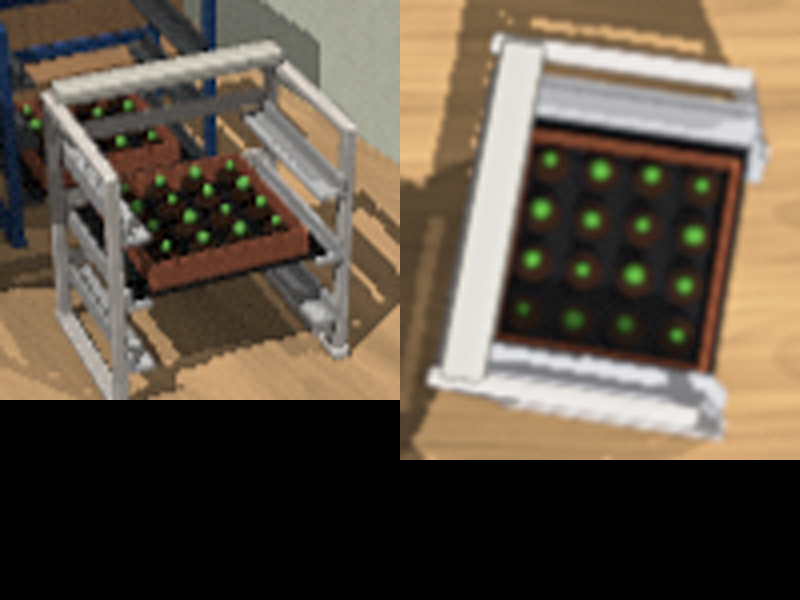

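View pics/m2.png

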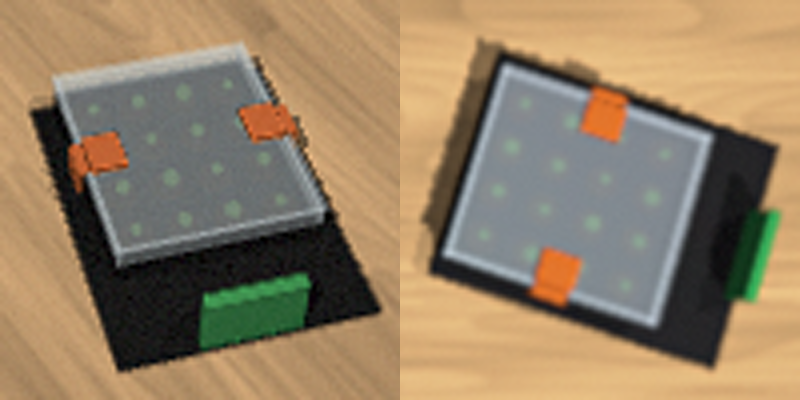

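The white rack's middle rails hold the seedlings, so the low pair (z=50) is the target. In m2 I can read the tray corners, lid corners, clips and handle in both views. In m1 I can read the rack's light bar and posts.

```bash
cat > fit.py <<'E'
from h import *
from scipy.optimize import least_squares
def X(p,P):
    x,y,a=p[:3];c,s=np.cos(a),np.sin(a);return [x+c*P[0]-s*P[1],y+s*P[0]+c*P[1],P[2]]
def fit(obs,p0,zf=None):
    f=lambda p:np.concatenate([proj(d,X(p,[P[0],P[1],p[3] if P[2] is None else P[2]]))-uv for d,P,uv in obs])
    r=least_squares(f,p0,loss='soft_l1',f_scale=1.0);return r.x,f(r.x).reshape(-1,2)
E
python3 - <<'E'
from fit import *
S=snap('side');T=snap('top')
m=lambda u,v,x,y:np.array([(u+.5)/4-.5+x,(v+.5)/4-.5+y])
s=lambda u,v:m(u,v,235,255); t=lambda u,v:m(u-400,v,320,185)
o=[(S,(-90,-115,0),s(119,370)),(S,(90,-115,2),s(381,311)),(S,(-35,-115,48),s(203,297)),(S,(35,-115,48),s(309,281)),(S,(-90,115,4),s(33,108)),
(S,(-72.5,112,36),s(55,78)),(S,(72.5,112,36),s(243,44)),(S,(-72.5,-50,36),s(118,254)),(S,(72.5,-50,36),s(325,212)),(S,(-58,31,41.5),s(103,152)),(S,(58,31,41.5),s(267,122)),
(T,(-90,-115,4),t(715,367)),(T,(90,-115,4),t(777,147)),(T,(-90,115,4),t(432,270)),(T,(72.5,112,36),t(502,65)),(T,(72.5,-50,36),t(713,133)),(T,(-72.5,-50,36),t(657,327)),(T,(-72.5,112,36),t(445,257)),(T,(58,31,41.5),t(605,115)),(T,(-58,31,41.5),t(556,275))]
p,r=fit(o,[480,-180,-.2]);print('tray',p,np.degrees(p[2]));print(np.round(r,1).tolist())
for n,P in dict(h=(0,-110,48),cl=(-58,31,42),cr=(58,31,42)).items(): print(n,np.round(X(p,P),1))
s=lambda u,v:m(u,v,180,125); t=lambda u,v:m(u-400,v,155,130)
# rack: posts outer corners, unknown top height p[3]
o=[(S,(-112,-85,0),s(110,398)),(S,(112,-85,0),s(347,352)),(S,(-112,-85,None),s(107,187)),(S,(112,-85,None),s(355,127)),
(T,(112,-85,None),t(753,72)),(T,(-112,-85,None),t(720,437)),(S,(-112,85,0),s(58,315))]
p,r=fit(o,[560,250,-.15,230]);print('rack',p,np.degrees(p[2]));print(np.round(r,1).tolist())
for c,h in ((60,'red'),(0,'y')):
  uv={'red':(391,130),'y':(337,129)}[h];print(h,np.round(onz(T,uv,122)))
fs=[]
for d,(x,y,w,hh) in ((S,(180,125,100,100)),(T,(155,130,100,115))):
  k=4;im=cv2.resize(d['frame'][y:y+hh,x:x+w],None,fx=k,fy=k,interpolation=cv2.INTER_CUBIC)
  pr=lambda P:tuple(int(v) for v in (proj(d,X(p,P))-[x,y]+.5)*k)
  for z,col in ((0,(255,0,0)),(50,(0,0,255)),(p[3],(255,0,255))):
    for xx in ((-112,112) if z!=50 else (-97,-77,77,97)): cv2.line(im,pr((xx,-85,z)),pr((xx,85,z)),col,1)
  q=np.zeros((460,400,3),np.uint8);q[:im.shape[0]]=im;fs.append(q)
cv2.imwrite('pics/m3.png',np.hstack(fs))
E
```

```text
tray [ 4.67109708e+02 -1.92121837e+02 -3.43681095e-01] -19.691476249815445
[[-0.3, 1.1], [0.1, 0.5], [0.7, 2.7], [0.5, 1.0], [-0.6, 0.6], [-0.0, 0.0], [-0.4, 0.2], [-0.1, -0.8], [-0.1, -0.9], [0.5, -0.4], [-1.2, -0.5], [-0.3, 0.7], [0.7, -0.7], [-1.2, 0.4], [0.7, -0.1], [-1.0, 0.5], [-0.9, -1.3], [0.2, -1.6], [-0.3, 0.7], [0.4, -1.9]]
h [ 430.  -295.7   48. ]
cl [ 422.9 -143.4   42. ]
cr [ 532.2 -182.5   42. ]
rack [ 5.84788430e+02  2.85206414e+02 -1.36351269e-01  2.39295382e+02] -7.81235222705625
[[2.0, 6.6], [-0.6, 1.6], [-0.3, -0.3], [0.2, 0.5], [0.2, -0.1], [-4.0, -1.5], [-1.7, 1.8]]
red [ 765. -232.  122.]
y [768. -76. 122.]
```

View pics/m3.png

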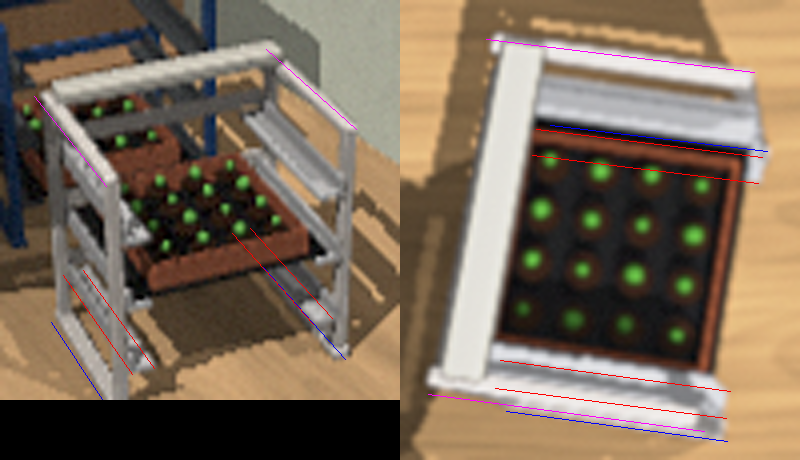

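Run:
```python
from h import *
from scipy.spatial.transform import Rotation as R
s=state();print(s['tcp_rot'],s['t']);print(R.from_euler('xyz',s['tcp_rot']).as_matrix().round(3))
d=snap('wrist');M=R.from_euler('xyz',s['tcp_rot']).as_matrix();C=-np.array(d['R']).T@d['t'];print(M.T@(C-s['eef_pos']),(np.array(d['R'])@M).round(2),d['mtx'])
```

```text
[3.14147035e+00 2.11749416e-05 2.79778322e+00] 1.2
[[-0.941  0.337  0.   ]
 [ 0.337  0.941  0.   ]
 [-0.     0.    -1.   ]]
[  69.72159492   -1.01500311 -170.06226537] [[-0.    1.   -0.  ]
 [-0.97 -0.   -0.25]
 [-0.25 -0.    0.97]] [[328.4074822    0.         255.74341752]
 [  0.         328.4074822  193.74440588]
 [  0.           0.           1.        ]]
```

Emit:
jog_arm([
  {"turn":[0,0,0],"slide":[20,-20,50],"claw":0},
  {"turn":[0,0,0],"slide":[10,-30,50],"claw":0},
  {"turn":[0,0,0],"slide":[20,-50,20],"claw":0},
  {"turn":[0,0,0],"slide":[20,-55,0],"claw":0},
  {"turn":[0,0,0],"slide":[20,-55,0],"claw":0},
])

```text
t: 1.88
eef_pos: [300.9, 376.8, 335.0]
tcp_rot: [3.141, 0.001, 2.798]
ft_force: [1.2, 0.0, -0.3]
opening: 0.529
grip_force: 0.0
```

Emit:
jog_arm([
  {"turn":[0,0,0],"slide":[16,-57,0],"claw":0},
  {"turn":[0,0,0],"slide":[17,-57,0],"claw":0},
  {"turn":[0,0,0],"slide":[17,-57,0],"claw":0},
  {"turn":[0,0,0],"slide":[17,-57,0],"claw":0},
  {"turn":[0,0,0],"slide":[17,-57,0],"claw":0},
])

```text
t: 2.5
eef_pos: [384.8, 91.6, 335.0]
tcp_rot: [3.141, 0.001, 2.798]
ft_force: [0.9, 0.8, 0.6]
opening: 0.029
grip_force: 0.0
```

Emit:
jog_arm([
  {"turn":[0,0,0],"slide":[17,-57,-15],"claw":0},
  {"turn":[0,0,0],"slide":[17,-57,-15],"claw":0},
  {"turn":[0,0,0],"slide":[17,-57,-15],"claw":0},
  {"turn":[0,0,0],"slide":[17,-57,-15],"claw":0},
  {"turn":[0,0,0],"slide":[17,-54,-15],"claw":0},
])

```text
t: 3.12
eef_pos: [469.9, -190.8, 259.3]
tcp_rot: [3.142, 0.001, 2.797]
ft_force: [0.4, 1.2, 0.2]
opening: 0.002
grip_force: 0.0
```

Run:
```python
from h import *
d=snap('wrist','w1.png');s=state();print(s['t'],s['eef_pos'],s['opening'])
for n in ['clip_left','clip_right','clip_left_top','clip_right_top','handle','tray']:
  for r in look_for(n,'wrist')[:3]: print(n,np.round(r['xy']),round(r['conf'],2),np.round(onz(d,r['xy'],41 if 'clip' in n else 48)))
for P in ((430,-295.7,48),(422.9,-143.4,41),(532.2,-182.5,41)): print(proj(d,P))
```

```text
3.175 [ 471.2095744  -195.49801845  257.14830758] 0.0030483257771990726
clip_left [278. 112.] 0.66 [ 417. -146.   41.]
clip_right [278. 217.] 0.83 [ 537. -187.   41.]
clip_left_top [283. 112.] 0.91 [ 419. -140.   41.]
clip_left_top [255. 157.] 0.16 [ 457. -188.   41.]
clip_right_top [278. 213.] 0.62 [ 533. -185.   41.]
handle [257. 154.] 0.76 [ 454. -184.   48.]
tray [257. 154.] 0.73 [ 454. -185.   48.]
tray [394. 316.] 0.18 [727. -83.  48.]
[161.80055451 166.9053985 ]
[281.40908411 116.09682235]
[279.77875062 211.79615832]
```

View pics/w1.png

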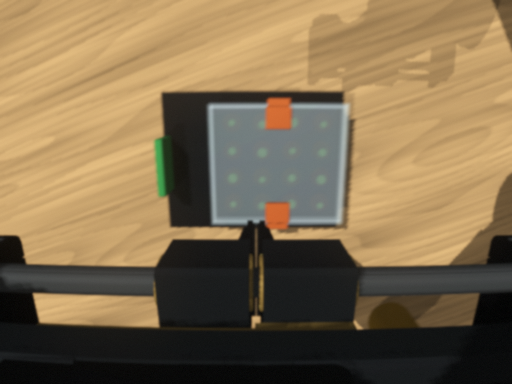

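The clips' top faces are at about (278,116) and (277,212), and the handle's top edge is at about (160,166); all lie within 3 px of the fit.

Run:
```python
from h import *
d=snap('wrist');s=state();print(s['t'],s['eef_pos'],s['joints'])
f=d['frame'].astype(int);b,g,r=f[...,0],f[...,1],f[...,2]
for n,m,z in(('orange',(r>150)&(r-b>90)&(g<r*.6),41),('green',(g-r>50)&(g-b>30)&(g>90),48)):
  k,l,st,c=cv2.connectedComponentsWithStats(m.astype(np.uint8))
  for i in range(1,k):
    if st[i,4]>80: print(n,st[i],c[i].round(1),onz(d,c[i],z).round(1))
for uv in((278.5,116),(277.5,212.5),(159,166)): print(onz(d,uv,41 if uv[0]>200 else 48).round(1))
```

```text
3.525 [ 469.60321308 -187.52670169  260.28555741] [-5.10711560e-01  2.71941132e-01  1.78398128e+00  1.80784593e-04
  1.08475530e+00 -1.73908784e+00]
orange [265  99  25  30 712] [277.3 113.8] [ 418.4 -143.9   41. ]
orange [265 203  23  27 572] [276.  215.1] [ 534.6 -185.1   41. ]
green [154 139  11  57 387] [158.8 167.1] [ 428.8 -296.3   48. ]
[ 421.3 -143.4   41. ]
[ 532.  -182.2   41. ]
[ 427.7 -295.6   48. ]
```

Emit:
jog_arm([
  {"turn":[0,0,0],"slide":[31,3,-50],"claw":0},
  {"turn":[0,0,0],"slide":[31,3,-55],"claw":0},
  {"turn":[0,0,0],"slide":[0,0,-55],"claw":0},
  {"turn":[0,0,0],"slide":[0,0,-40],"claw":0},
  {"turn":[0,0,0],"slide":[0,0,0],"claw":0},
])

```text
t: 4.15
eef_pos: [530.4, -181.2, 58.7]
tcp_rot: [3.141, -0.004, 2.799]
ft_force: [0.2, -0.1, 0.7]
opening: 0.005
grip_force: 0.0
```

Emit:
jog_arm([
  {"turn":[0,0,0],"slide":[0,0,-12],"claw":0},
  {"turn":[0,0,0],"slide":[0,0,-6],"claw":0},
  {"turn":[0,0,0],"slide":[0,0,-4],"claw":0},
  {"turn":[0,0,0],"slide":[0,0,-2],"claw":0},
  {"turn":[0,0,0],"slide":[0,0,0],"claw":0},
])

```text
t: 4.78
eef_pos: [531.7, -182.7, 36.6]
tcp_rot: [3.142, 0.001, 2.798]
ft_force: [1.1, 1.0, 2.8]
opening: 0.003
grip_force: 1.4
```

Emit:
jog_arm([
  {"turn":[0,0,0],"slide":[0,0,-2],"claw":0},
  {"turn":[0,0,0],"slide":[0,0,0],"claw":0},
  {"turn":[0,0,0],"slide":[0,0,0],"claw":0},
])

```text
t: 5.15
eef_pos: [531.7, -182.7, 36.2]
tcp_rot: [-3.141, 0.002, 2.798]
ft_force: [-4.3, 3.3, 25.2]
opening: 0.005
grip_force: 12.5
```

Emit:
jog_arm([
  {"turn":[0,0,0],"slide":[0,0,30],"claw":0},
  {"turn":[0,0,0],"slide":[-55,20,0],"claw":0},
  {"turn":[0,0,0],"slide":[-55,19,0],"claw":0},
  {"turn":[0,0,0],"slide":[0,0,0],"claw":0},
  {"turn":[0,0,0],"slide":[0,0,-15],"claw":0},
])

```text
t: 5.78
eef_pos: [422.2, -144.2, 50.0]
tcp_rot: [-3.141, 0.003, 2.798]
ft_force: [-0.0, -0.6, 0.1]
opening: 0.003
grip_force: 0.0
```

Emit:
jog_arm([
  {"turn":[0,0,0],"slide":[0,0,-8],"claw":0},
  {"turn":[0,0,0],"slide":[0,0,-5],"claw":0},
  {"turn":[0,0,0],"slide":[0,0,-2],"claw":0},
  {"turn":[0,0,0],"slide":[0,0,0],"claw":0},
])

```text
t: 6.28
eef_pos: [421.9, -143.9, 36.2]
tcp_rot: [-3.141, 0.002, 2.798]
ft_force: [-7.5, 1.4, 39.6]
opening: 0.004
grip_force: 20.1
```

Emit:
jog_arm([
  {"turn":[0,0,0],"slide":[0,0,50],"claw":42},
  {"turn":[0,0,0],"slide":[2,-50,40],"claw":42},
  {"turn":[0,0,0],"slide":[2,-51,0],"claw":42},
  {"turn":[0,0,0],"slide":[2,-51,0],"claw":42},
  {"turn":[0,0,0],"slide":[0,0,0],"claw":42},
])

```text
t: 6.9
eef_pos: [427.4, -297.3, 123.1]
tcp_rot: [-3.141, 0.001, 2.795]
ft_force: [-0.1, 0.5, -0.4]
opening: 0.408
grip_force: 0.0
```

Run:
```python
from h import *
d=snap('wrist','w2.png');s=state();print(s['t'],s['eef_pos'],s['opening'])
f=d['frame'].astype(int);b,g,r=f[...,0],f[...,1],f[...,2]
for n,m,z in(('orange',(r>150)&(r-b>90)&(g<r*.6),36),('green',(g-r>50)&(g-b>30)&(g>90),48)):
  k,l,st,c=cv2.connectedComponentsWithStats(m.astype(np.uint8))
  for i in range(1,k):
    if st[i,4]>80:
      print(n,st[i],c[i].round(1),onz(d,c[i],z).round(1))
      print(cv2.minAreaRect(np.argwhere(l==i)[:,::-1].astype(np.float32)))
```

```text
6.95 [ 426.98459379 -295.42369661  122.91102944] 0.41764716378866873
orange [420  99  32   6 186] [435.7 101.5] [ 403.1 -140.9   36. ]
((435.5, 101.5), (5.0, 31.0), 90.0)
green [ 253  153   12   91 1058] [258.5 199. ] [ 426.9 -296.    48. ]
((258.4999694824219, 197.99996948242188), (89.99998474121094, 10.999998092651367), 90.0)
```

View pics/w2.png

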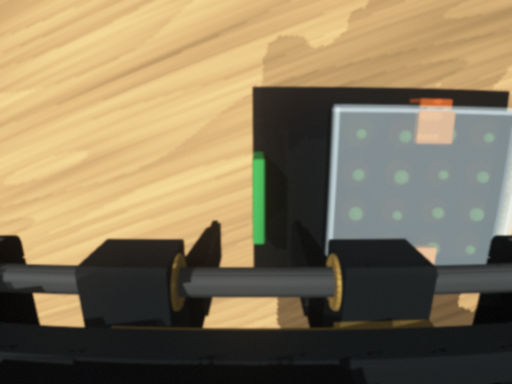

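Both clips now lie under the lid plane, so they're pressed. The handle at (258,199) sits between the fingers and is square to them. I'll descend and grip.

Emit:
jog_arm([
  {"turn":[0,0,0],"slide":[0,0,-50],"claw":42},
  {"turn":[0,0,0],"slide":[0,0,-40],"claw":42},
  {"turn":[0,0,0],"slide":[0,0,-20],"claw":42},
  {"turn":[0,0,0],"slide":[0,0,0],"claw":0},
  {"turn":[0,0,0],"slide":[0,0,0],"claw":0},
])

```text
t: 7.58
eef_pos: [427.6, -294.0, 14.1]
tcp_rot: [-3.141, 0.001, 2.798]
ft_force: [0.3, 0.1, -0.8]
opening: 0.263
grip_force: 0.0
```

Emit:
jog_arm([
  {"turn":[0,0,0],"slide":[0,0,0],"claw":0},
  {"turn":[0,0,0],"slide":[0,0,0],"claw":0},
  {"turn":[0,0,0],"slide":[0,0,0],"claw":0},
])

```text
t: 7.95
eef_pos: [427.6, -294.5, 14.2]
tcp_rot: [-3.141, 0.001, 2.798]
ft_force: [0.6, 1.5, 7.5]
opening: 0.101
grip_force: 30.0
```

Emit:
jog_arm([
  {"turn":[0,0,0],"slide":[0,0,0],"claw":42},
  {"turn":[0,0,0],"slide":[0,0,0],"claw":42},
  {"turn":[0,0,0],"slide":[0,0,0],"claw":42},
  {"turn":[0,0,0],"slide":[0,0,50],"claw":42},
  {"turn":[0,0,0],"slide":[0,0,60],"claw":42},
])

```text
t: 8.57
eef_pos: [426.7, -294.0, 123.7]
tcp_rot: [3.14, -0.003, 2.798]
ft_force: [0.6, -0.9, 0.2]
opening: 0.417
grip_force: 0.0
```

Emit:
jog_arm([
  {"turn":[0,0,0],"slide":[20,40,40],"claw":42},
  {"turn":[0,0,0],"slide":[20,40,40],"claw":42},
  {"turn":[0,0,0],"slide":[22,40,40],"claw":42},
  {"turn":[0,0,0],"slide":[20,40,40],"claw":42},
  {"turn":[0,0,0],"slide":[20,40,40],"claw":42},
])

```text
t: 9.2
eef_pos: [529.5, -92.9, 324.7]
tcp_rot: [3.142, 0.0, 2.798]
ft_force: [0.3, -0.4, 0.5]
opening: 0.419
grip_force: 0.0
```

Emit:
jog_arm([
  {"turn":[0,0,0],"slide":[20,50,6],"claw":42},
  {"turn":[0,0,0],"slide":[20,50,0],"claw":42},
  {"turn":[0,0,0],"slide":[20,50,0],"claw":42},
  {"turn":[0,0,0],"slide":[10,46,0],"claw":42},
  {"turn":[0,0,0],"slide":[0,0,0],"claw":42},
])

```text
t: 9.82
eef_pos: [599.3, 104.3, 328.6]
tcp_rot: [3.142, -0.001, 2.801]
ft_force: [-0.9, 0.1, 0.6]
opening: 0.422
grip_force: 0.0
```

Run:
```python
from h import *
d=snap('wrist','w3.png');s=state();print(s['t'],s['eef_pos'],s['qvel'].max() if hasattr(s['qvel'],'max') else max(s['qvel']))
d=snap('wrist','w3.png')
import pickle;pickle.dump({k:d[k] for k in d},open('w3.pkl','wb'))
im=cv2.resize(d['frame'][20:340,255:512],None,fx=3,fy=3,interpolation=cv2.INTER_CUBIC)
im=cv2.resize(d['frame'][40:300,232:512],None,fx=2.3,fy=2.3,interpolation=cv2.INTER_CUBIC);cv2.imwrite('pics/w3c.png',im);print(im.shape)
```

```text
9.875 [599.0935539  102.78104533 328.75205785] 0.012788647255321861
(598, 644, 3)
```

View pics/w3c.png

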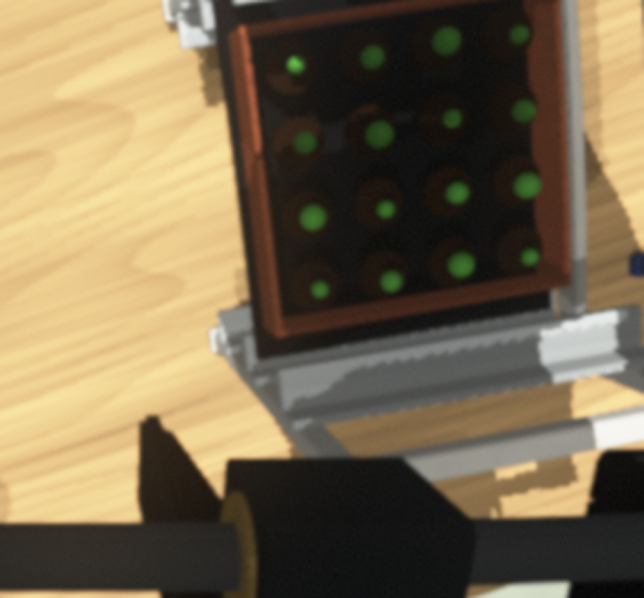

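The seedling tray and the +x rails show clearly; the front end of the -x rail is cut off at crop (190,20). I'll shift the view and overlay the rail model.

Emit:
jog_arm([
  {"turn":[0,0,0],"slide":[-45,0,0],"claw":42},
  {"turn":[0,0,0],"slide":[-30,0,20],"claw":42},
  {"turn":[0,0,0],"slide":[0,0,0],"claw":42},
  {"turn":[0,0,0],"slide":[0,0,0],"claw":42},
])

```text
t: 10.42
eef_pos: [524.6, 100.8, 349.2]
tcp_rot: [3.141, 0.001, 2.797]
ft_force: [1.1, -0.1, 0.7]
opening: 0.422
grip_force: 0.0
```

Run:
```python
from fit import *
d=snap('wrist');import pickle;pickle.dump(d,open('w4.pkl','wb'));s=state();print(s['t'],s['eef_pos'])
cv2.imwrite('pics/w4.png',d['frame'])
x0,y0,w,h,k=270,0,242,270,2.2
p=[589,285.5,-.136]
for q in((-77,-85,50),(77,-85,50),(-97,-85,180),(97,-85,180)):print(proj(d,X(p,q)))
im=cv2.resize(d['frame'][y0:y0+h,x0:x0+w],None,fx=k,fy=k,interpolation=cv2.INTER_CUBIC)
pr=lambda P:tuple(int(v) for v in (proj(d,X(p,P))-[x0,y0]+.5)*k)
for z,col in((50,(0,0,255)),(115,(255,0,0)),(180,(255,0,255))):
  for x in(-97,-77,77,97): cv2.line(im,pr((x,-85,z)),pr((x,0,z)),col,1)
  for a in(-1,1): cv2.line(im,pr((77*a,-85,z)),pr((97*a,-85,z)),col,1)
for a in(-97,97): cv2.line(im,pr((a,-85,0)),pr((a,-85,240)),(0,255,255),1)
cv2.imwrite('pics/w4c.png',im)
```

```text
10.475 [524.75179167 100.96318341 348.80780133]
[325.24725235 115.36419822]
[341.13755013 217.36800291]
[348.51154706  98.65240356]
[371.30472693 269.74200578]
```

View pics/w4c.png

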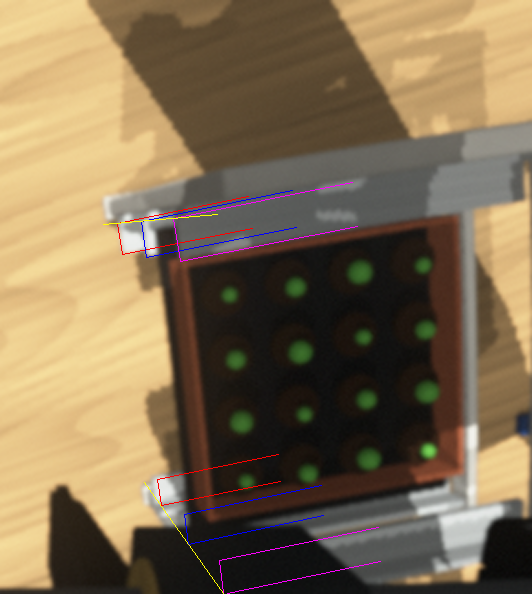

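Low rail ends match the model to about 1 px (crop (120-150,225-253) and (158-185,478-505)), so the rack is at about (589,284), yaw -0.136. Going back to grip the tray.

Emit:
jog_arm([
  {"turn":[0,0,0],"slide":[-14,-56,0],"claw":42},
  {"turn":[0,0,0],"slide":[-14,-56,0],"claw":42},
  {"turn":[0,0,0],"slide":[-14,-56,-20],"claw":42},
  {"turn":[0,0,0],"slide":[-14,-50,-35],"claw":42},
  {"turn":[0,0,0],"slide":[-14,-50,-35],"claw":42},
])

```text
t: 11.1
eef_pos: [453.9, -168.3, 257.9]
tcp_rot: [3.142, -0.0, 2.797]
ft_force: [2.3, 0.6, 0.3]
opening: 0.418
grip_force: 0.0
```

Emit:
jog_arm([
  {"turn":[0,0,0],"slide":[-14,-50,-35],"claw":42},
  {"turn":[0,0,0],"slide":[-13,-50,-35],"claw":42},
  {"turn":[0,0,0],"slide":[0,-28,-50],"claw":42},
  {"turn":[0,0,0],"slide":[0,0,-30],"claw":42},
  {"turn":[0,0,0],"slide":[0,0,-40],"claw":42},
])

```text
t: 11.72
eef_pos: [427.2, -295.1, 67.5]
tcp_rot: [3.141, -0.0, 2.796]
ft_force: [-0.4, -0.8, 0.2]
opening: 0.42
grip_force: 0.0
```

Emit:
jog_arm([
  {"turn":[0,0,0],"slide":[0,0,-36],"claw":42},
  {"turn":[0,0,0],"slide":[0,0,-20],"claw":42},
  {"turn":[0,0,0],"slide":[0,0,0],"claw":0},
  {"turn":[0,0,0],"slide":[0,0,0],"claw":0},
  {"turn":[0,0,0],"slide":[0,0,0],"claw":0},
])

```text
t: 12.35
eef_pos: [427.7, -294.4, 14.3]
tcp_rot: [-3.141, 0.001, 2.798]
ft_force: [-0.7, 0.5, -0.5]
opening: 0.158
grip_force: 0.0
```

Emit:
jog_arm([
  {"turn":[0,0,0],"slide":[0,0,0],"claw":0},
  {"turn":[0,0,0],"slide":[0,0,0],"claw":0},
  {"turn":[0,0,0],"slide":[0,0,6],"claw":0},
  {"turn":[0,0,0],"slide":[0,0,10],"claw":0},
  {"turn":[0,0,0],"slide":[0,0,10],"claw":0},
])

```text
t: 12.98
eef_pos: [427.4, -294.1, 40.3]
tcp_rot: [-3.142, 0.0, 2.798]
ft_force: [0.2, -0.5, -1.9]
opening: 0.102
grip_force: 30.0
```

Emit:
jog_arm([
  {"turn":[0,0,0],"slide":[0,0,17],"claw":0},
  {"turn":[0,0,0],"slide":[5,10,17],"claw":0},
  {"turn":[0,0,1.9],"slide":[10,22,0],"claw":0},
  {"turn":[0,0,2],"slide":[14,30,0],"claw":0},
  {"turn":[0,0,2],"slide":[16,33,0],"claw":0},
])

```text
t: 13.6
eef_pos: [472.6, -198.4, 74.2]
tcp_rot: [-3.141, 0.001, 2.901]
ft_force: [0.5, 0.3, -2.3]
opening: 0.102
grip_force: 30.0
```

Emit:
jog_arm([
  {"turn":[0,0,2],"slide":[17,36,0],"claw":0},
  {"turn":[0,0,2],"slide":[17,36,0],"claw":0},
  {"turn":[0,0,2],"slide":[15,32,0],"claw":0},
  {"turn":[0,0,0],"slide":[12,26,0],"claw":0},
  {"turn":[0,0,0],"slide":[9.2,17.7,0],"claw":0},
])

```text
t: 14.22
eef_pos: [542.9, -50.2, 74.0]
tcp_rot: [3.142, 0.0, 3.006]
ft_force: [-0.5, -0.2, -2.2]
opening: 0.105
grip_force: 30.0
```

Emit:
jog_arm([
  {"turn":[0,0,0],"slide":[0,0,0],"claw":0},
  {"turn":[0,0,0],"slide":[0,0,0],"claw":0},
])

```text
t: 14.48
eef_pos: [542.3, -51.9, 73.6]
tcp_rot: [-3.142, -0.0, 3.005]
ft_force: [-0.1, 0.1, -2.3]
opening: 0.103
grip_force: 30.0
```

Run:
```python
from fit import *
s=state();print(s['t'],s['eef_pos'],s['tcp_rot'],s['moment'],s['ft_force'])
p=[589,284,-.136]
A=snap('side');B=snap('top')
import pickle;pickle.dump((A,B),open('p5.pkl','wb'))
q=np.array(s['eef_pos']);a=-.136;tz=q[2]-14;tp=[q[0]-110*np.sin(-a)*-1,q[1]+110*np.cos(a),a]
print('tray',tp,tz)
outs=[]
for d,(x0,y0,w,h,k) in((A,(185,125,125,180,3.2)),(B,(170,140,210,130,1.9))):
  im=cv2.resize(d['frame'][y0:y0+h,x0:x0+w],None,fx=k,fy=k,interpolation=cv2.INTER_CUBIC)
  def L(pp,P,Q,col,dz=0):
    g=lambda W:tuple(int(v) for v in (proj(d,np.array(X(pp,W))+[0,0,dz])-[x0,y0]+.5)*k)
    cv2.line(im,g(P),g(Q),col,1)
  for x in(-97,-77,77,97): L(p,(x,-85,50),(x,0,50),(0,0,255))
  c=[(-90,-115,4),(90,-115,4),(90,115,4),(-90,115,4)]
  for i in range(4): L(tp,c[i],c[(i+1)%4],(255,0,255),tz)
  c=[(-72.5,-50,36),(72.5,-50,36),(72.5,112,36),(-72.5,112,36)]
  for i in range(4): L(tp,c[i],c[(i+1)%4],(255,255,0),tz)
  outs.append(im)
o=np.zeros((600,800,3),np.uint8)
o[:576,:400]=outs[0];o[:247,400:799]=outs[1]
cv2.imwrite('pics/p5.png',o)
```

```text
14.475 [542.2637435  -51.91903754  73.56949595] [-3.14158250e+00 -2.39988006e-04  3.00524468e+00] [-0.23406784  0.01648711 -0.00085311] [-0.0838256   0.10285046 -2.30795227]
tray [np.float64(557.1776694325567), np.float64(57.065249463856155), -0.136] 59.569495951701995
```

View pics/p5.png

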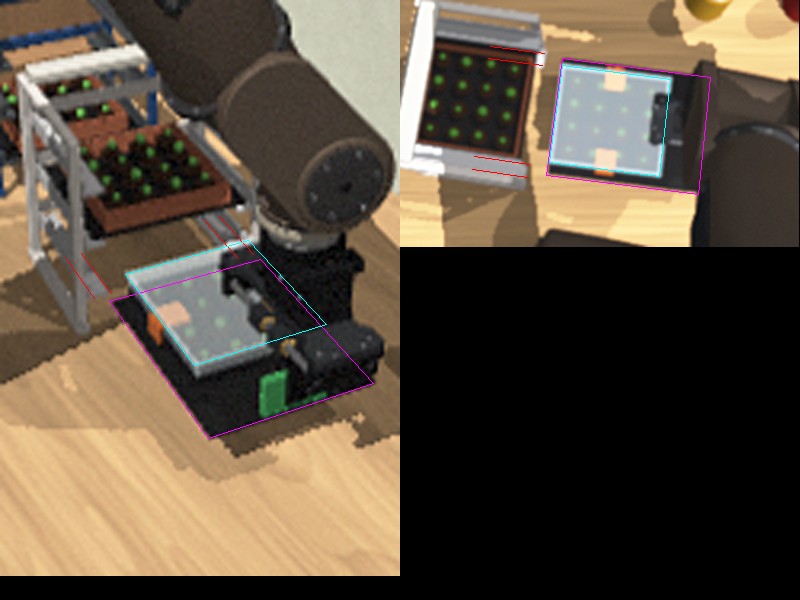

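Model and image agree in both views: the tray is level at z≈60, centred on the low rails, with its nose just outside. Inserting.

Emit:
jog_arm([
  {"turn":[0,0,0],"slide":[3.4,22,0],"claw":0},
  {"turn":[0,0,0],"slide":[3.4,22,0],"claw":0},
  {"turn":[0,0,0],"slide":[3,22,0],"claw":0},
  {"turn":[0,0,0],"slide":[3,22,0],"claw":0},
  {"turn":[0,0,0],"slide":[3,22,0],"claw":0},
])

```text
t: 15.2
eef_pos: [558.3, 58.5, 73.5]
tcp_rot: [-3.142, -0.0, 3.004]
ft_force: [0.8, -0.4, -2.2]
opening: 0.103
grip_force: 30.0
```

Emit:
jog_arm([
  {"turn":[0,0,0],"slide":[3,22,0],"claw":0},
  {"turn":[0,0,0],"slide":[2,16,0],"claw":0},
  {"turn":[0,0,0],"slide":[0,0,0],"claw":0},
  {"turn":[0,0,0],"slide":[0,0,-5],"claw":0},
  {"turn":[0,0,0],"slide":[0,0,-3],"claw":0},
])

```text
t: 15.82
eef_pos: [563.2, 95.9, 65.0]
tcp_rot: [-3.142, -0.001, 3.005]
ft_force: [-0.5, -0.3, -1.5]
opening: 0.108
grip_force: 30.0
```

Emit:
jog_arm([
  {"turn":[0,0,0],"slide":[0,0,-1.5],"claw":0},
  {"turn":[0,0,0],"slide":[0,0,0],"claw":0},
])

```text
t: 16.08
eef_pos: [563.4, 96.2, 64.2]
tcp_rot: [3.142, 0.0, 3.005]
ft_force: [-1.0, -1.3, 1.1]
opening: 0.101
grip_force: 30.0
```

Run:
```python
from fit import *
s=state();print(s['t'],s['eef_pos'],s['tcp_rot'],s['moment'],s['ft_force'])
d=snap('top');q=s['eef_pos'];a=-.136
tp=[q[0]+110*.1356,q[1]+110*.9908,a];dx=np.array(tp[:2])-[589,284];print('rack frame',dx@[.9908,-.1356],dx@[.1356,.9908])
```

```text
16.075 [563.41798807  96.17888498  64.23410245] [3.14153152e+00 3.22583852e-04 3.00500902e+00] [-0.17855047 -0.00379328  0.06248812] [-0.96525401 -1.29154489  1.13996542]
rack frame 0.12188577540881859 -79.55416157592403
```

Emit:
jog_arm([
  {"turn":[0,0,0],"slide":[0,0,0],"claw":42},
  {"turn":[0,0,0],"slide":[0,0,0],"claw":42},
  {"turn":[0,0,0],"slide":[0,0,0],"claw":42},
  {"turn":[0,0,0],"slide":[0,0,0],"claw":42},
  {"turn":[0,0,0],"slide":[0,0,0],"claw":42},
])

```text
t: 16.75
eef_pos: [563.3, 96.7, 64.0]
tcp_rot: [3.141, -0.0, 3.006]
ft_force: [-0.7, -0.6, -0.0]
opening: 0.417
grip_force: 0.0
```

Emit:
jog_arm([
  {"turn":[0,0,0],"slide":[0,0,25],"claw":42},
  {"turn":[0,0,0],"slide":[-5,-30,40],"claw":42},
  {"turn":[0,0,0],"slide":[-5,-30,10],"claw":0},
  {"turn":[0,0,0],"slide":[0,0,0],"claw":0},
  {"turn":[0,0,0],"slide":[0,0,0],"claw":0},
])

```text
t: 17.38
eef_pos: [553.3, 36.9, 138.7]
tcp_rot: [3.141, -0.0, 3.005]
ft_force: [-0.8, -0.2, -0.6]
opening: 0.16
grip_force: 0.0
```

Run:
```python
from fit import *
s=state();print(s['t'],s['eef_pos'],s['opening'],s['joints'])
p=[589,284,-.136]
for c in('wrist','top','side'):
  d=snap(c);f=d['frame'].astype(int);b,g,r=f[...,0],f[...,1],f[...,2]
  k,l,st,ce=cv2.connectedComponentsWithStats(((g-r>50)&(g-b>30)&(g>90)).astype(np.uint8))
  for i in range(1,k):
    if st[i,4]>60: print(c,st[i],ce[i].round(1),onz(d,ce[i],97).round(1))
  print('pred',proj(d,X(p,(0,-190,97))))
```

```text
17.375 [553.25804072  36.92726756 138.69195377] 0.16007499512333132 [-5.25980454e-02  4.83211529e-01  1.81599117e+00  3.10794663e-04
  8.42768470e-01 -1.48712331e+00]
wrist [ 324  163   30   77 1432] [340.5 205.8] [555.1  93.2  97. ]
pred [344.94536316 216.52318279]
pred [277.40830605 202.31877003]
side [245 214  19  15 196] [253.1 220.8] [548.1  75.8  97. ]
pred [253.41986949 216.1386109 ]
```

Emit:
jog_arm([
  {"turn":[0,0,-10],"slide":[0,0,0],"claw":0},
  {"turn":[0,0,-10],"slide":[0,0,0],"claw":0},
  {"turn":[0,0,-10],"slide":[0,0,0],"claw":0},
  {"turn":[0,0,-10],"slide":[0,0,0],"claw":0},
  {"turn":[0,0,-10],"slide":[0,0,0],"claw":0},
])

```text
t: 18.15
eef_pos: [553.3, 37.3, 138.5]
tcp_rot: [-3.141, -0.0, 2.128]
ft_force: [0.1, 0.1, -0.5]
opening: 0.002
grip_force: 0.0
```

Emit:
jog_arm([
  {"turn":[0,0,-10],"slide":[0.5,0,0],"claw":0},
  {"turn":[0,0,-10],"slide":[0.5,0,-20],"claw":0},
  {"turn":[0,0,-10],"slide":[0.5,0,-25],"claw":0},
  {"turn":[0,0,-10],"slide":[0.5,0,-28],"claw":0},
  {"turn":[0,0,0],"slide":[0,0,0],"claw":0},
])

```text
t: 18.77
eef_pos: [554.3, 37.2, 64.2]
tcp_rot: [-3.138, 0.0, 1.437]
ft_force: [0.0, 0.6, 0.2]
opening: 0.005
grip_force: 0.0
```

Run:
```python
from h import *
s=state();print(s['t'],s['eef_pos'],s['tcp_rot'],s['ft_force'],s['joints'])
dx=np.array(s['eef_pos'][:2])-[589,284];print('rack frame',dx@[.9908,-.1356],dx@[.1356,.9908])
```

```text
18.775 [554.32915775  37.1752887   64.19077492] [-3.13762522e+00  3.45113567e-04  1.43655423e+00] [0.00825082 0.62207044 0.16790826] [-5.19238939e-02  5.93776031e-01  1.86924876e+00 -2.80923731e-05
  6.82550242e-01  8.23407174e-02]
rack frame -0.882439650923817 -249.25529016946462
```

Emit:
jog_arm([
  {"turn":[0,0,0],"slide":[2.7,19.8,0],"claw":0},
  {"turn":[0,0,0],"slide":[2.7,19.8,0],"claw":0},
  {"turn":[0,0,0],"slide":[1.4,10,0],"claw":0},
  {"turn":[0,0,0],"slide":[1.4,10,0],"claw":0},
  {"turn":[0,0,0],"slide":[1.4,10,0],"claw":0},
])

```text
t: 19.4
eef_pos: [565.1, 106.7, 66.3]
tcp_rot: [3.141, 0.0, 1.435]
ft_force: [-2.0, -3.9, 3.1]
opening: 0.006
grip_force: 2.1
```

Emit:
jog_arm([
  {"turn":[0,0,0],"slide":[1.4,10,0],"claw":0},
  {"turn":[0,0,0],"slide":[1,7,0],"claw":0},
  {"turn":[0,0,0],"slide":[0.3,2,0],"claw":0},
  {"turn":[0,0,0],"slide":[0.3,2,0],"claw":0},
  {"turn":[0,0,0],"slide":[0,0,0],"claw":0},
])

```text
t: 20.02
eef_pos: [568.0, 127.3, 65.9]
tcp_rot: [3.141, -0.0, 1.434]
ft_force: [-1.3, -1.3, 0.6]
opening: 0.004
grip_force: 0.5
```

Emit:
jog_arm([
  {"turn":[0,0,0],"slide":[0.3,2,0],"claw":0},
  {"turn":[0,0,0],"slide":[0.3,2,0],"claw":0},
  {"turn":[0,0,0],"slide":[0,0,0],"claw":0},
])

```text
t: 20.4
eef_pos: [568.4, 130.2, 65.9]
tcp_rot: [-3.141, 0.001, 1.435]
ft_force: [-1.1, -11.8, 1.3]
opening: 0.006
grip_force: 5.6
```

Emit:
jog_arm([
  {"turn":[0,0,0],"slide":[0.2,1.5,0],"claw":0},
  {"turn":[0,0,0],"slide":[0,0,0],"claw":0},
])

```text
t: 20.65
eef_pos: [568.4, 130.3, 66.0]
tcp_rot: [-3.141, 0.003, 1.435]
ft_force: [-3.2, -22.3, 4.5]
opening: 0.008
grip_force: 11.1
```

Emit:
jog_arm([
  {"turn":[0,0,0],"slide":[-1,-8,0],"claw":0},
  {"turn":[0,0,0],"slide":[-4,-30,0],"claw":0},
  {"turn":[0,0,0],"slide":[-6,-40,20],"claw":0},
  {"turn":[0,0,0],"slide":[-6,-40,40],"claw":0},
  {"turn":[0,0,0],"slide":[0,0,0],"claw":0},
])

```text
t: 21.28
eef_pos: [552.8, 12.8, 128.3]
tcp_rot: [3.137, -0.0, 1.432]
ft_force: [0.5, 0.5, 0.0]
opening: 0.006
grip_force: 0.0
```

Run:
```python
from fit import *
s=state();print(s['t'],s['eef_pos'],s['ft_force'])
p=[589,284,-.136]
for c in('wrist','top','side'):
  d=snap(c,f'e_{c}.png');f=d['frame'].astype(int);b,g,r=f[...,0],f[...,1],f[...,2]
  k,l,st,ce=cv2.connectedComponentsWithStats(((g-r>50)&(g-b>30)&(g>70)).astype(np.uint8))
  for i in range(1,k):
    if st[i,4]>40: print(c,st[i],ce[i].round(1))
  print('pred top edge ends',[proj(d,X(p,(a,y,98))).round(1).tolist() for a in(-35,35) for y in (-145,-135)], 'foot',proj(d,X(p,(0,-145,54))))
o=np.zeros((400,800,3),np.uint8)
for i,(c,x,y) in enumerate((('side',190,140),('wrist',300,100))):
  im=cv2.imread(f'pics/e_{c}.png')
  z=im[y:y+133,x:x+133] if c=='side' else cv2.resize(im[50:350,212:512],(133,133))
  o[:399,400*i:400*i+399]=cv2.resize(z,(399,399),interpolation=cv2.INTER_CUBIC)
cv2.imwrite('pics/e.png',o)
```

```text
21.275 [552.76028027  12.81691134 128.33347793] [0.46153178 0.54871997 0.00293532]
wrist [196   0 121   8 583] [258.9   2. ]
pred top edge ends [[188.6, 2.9], [188.0, -15.8], [312.8, 2.5], [313.2, -16.2]] foot [251.33485343  21.78789643]
top [256 187   7  27 102] [258.8 199.7]
pred top edge ends [[259.9, 212.6], [256.3, 212.2], [263.0, 188.0], [259.5, 187.6]] foot [261.39874528 202.13721832]
side [238 208  19  12 136] [245.7 213.7]
pred top edge ends [[237.8, 211.3], [236.5, 209.7], [256.6, 206.0], [255.2, 204.5]] foot [247.12019226 219.13527307]
```

View pics/e.png

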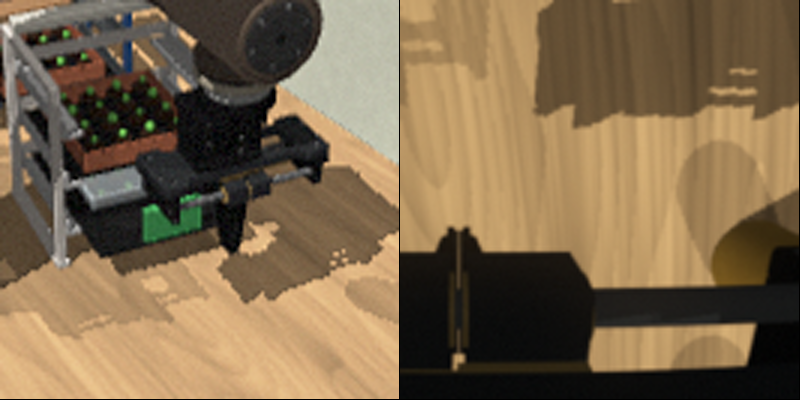

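The tray is on the low rails with its handle where "home" predicts, and the arm is clear of it. Force rose at the stop with no further travel. Handing in.

```bash
python3 -c "
from cell import *
print(job_done())"
```

```text
the job is handed in; nothing more can be done
None
```

I handed the job in at about 21 s on the robot clock: both clips are pressed, the tray was released on the white rack's lowest rails about 50 mm short of home, then pushed to the back stop with the arm left clear; the hand-in gave no verdict.

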